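# Counter-hold the bolt in the extractor's drive box

### The job

In the grey drive box of the dust extractor a nut runner is turning a bracket's nut and the bolt is turning with it. Lift the stiff lid by its handle until it stands upright and leave it there (never folded right back), then reach down into the narrow gap between the bracket and the box's near wall, take the hex bolt head between the fingers and hold it so that it stops turning. Finish while still gripping the bolt head, with the lid upright; leave the other things on the bench alone.

Things in the scene. Friction and masses are not known exactly. Their poses are not given: they have to be found in the camera images.
- drive_box: Grey steel box fixed to the bench, 145 (x) by 220 (y) by 100 mm high, walls and floor 5 mm, open on top under its lid. Origin: centre of its underside, on the bench; at yaw 0 x points away from the robot, y along its width, z up. Beyond the bracket, all below the rim, lie the nut, a socket and a black gear motor.
- gap (a point): Middle of the gap's mouth, at rim height (x = -45, y = 0, z = 100 mm of drive_box). The gap is 45 mm wide in x and 210 mm long in y, its floor 5 mm above the bench, between the near wall (inside face x = -67.5 mm) and the bracket: an upright plate, 6 mm thick, 110 mm wide, near face x = -22.5 mm, top 95 mm above the bench.
- lid (a joint): Lid angle, rad: 0 closed, 1.57 upright, stop at 2.5 (folded back). It starts shut or ajar (up to 0.35). Stiff hinge: it stays where it is left; about 6 N at the handle moves it. Steel panel 147 by 224 by 4 mm, about 0.4 kg.
- lid_hinge (a point): Point on the hinge axis at mid-width, on the box at x = 73.5, y = 0, z = 100 mm of drive_box. The axis runs along the box's y; the lid's near edge rises and swings away from the robot as it opens.
- lid_handle (a point): Middle of the lid's round steel bar handle, 10 mm thick, 100 mm long along the box's y, on two posts. It stands out from the panel's near edge, its centre 40 mm beyond that edge and in the panel's plane: lid closed, 187 mm nearer the robot than the hinge axis and 4 mm above it. It moves with the lid, on a circle of 187 mm about the hinge axis.
- bolt_head (a point): Centre of the hex bolt head, on the bracket's near face (x = -29.5, y = 0, z = 70 mm of drive_box; 30 mm below the rim, hidden while the lid is shut). 30 mm across flats, 34.6 across corners, 14 mm thick along the box's x (x = -22.5 to -36.5 mm). This point's axes are drive_box's and do not turn with the bolt.
- bolt (a joint): Turn of the bolt about its level axis (the box's x), rad, growing. At every multiple of 1.047 two flats stand upright, facing the box's +y and -y. The nut runner turns it at about 0.25 rad/s with about 0.2 N m; gripped by the head it stops. It cannot move along its axis.
- jar: Bystander: glass jar with a steel cap, 64 mm across, 85 mm high; origin at the centre of its underside.
- wrench: Bystander: steel wrench about 180 mm long lying on the bench; origin at its underside.
- offcut: Bystander: wooden offcut 140 by 45 by 28 mm lying on the bench; origin at the centre of its underside.

How it is judged:
By the outcome, as a careful person would: the job done as asked, in the order asked, and still so for the second after the job is handed in, while the arm keeps its last pose, push and grip.
It also fails if it takes over 54 s, if anything falls off the work surface, if the arm or the gripper's body presses on something with over 40 N, if the wrist force passes 120 N, or if a joint passes its speed limit or range.

### The arm

A 6-joint arm with a two-finger parallel gripper is mounted at the origin on the work surface. World frame = base frame: x ahead of the robot, y to its left, z up, the work surface at z = 0. Lengths are in m, angles in rad, forces in N, time in s.
With the tool pointing down it reaches from about 0.35 to 0.875 m from the base axis. Payload 15.5 kg.
Tool frame: the origin (TCP) lies midway between the tips of the shut fingers; the grasp point (between the pads) lies 19 mm behind it (ctrl.pinch_z is the distance from the TCP to the grasp point, in m); z points along the fingers, y is the direction in which the jaws open and shut (so a half turn about z gives the same grasp; the last joint's range is limited). The gripper opens to 85 mm and grips with 20 to 120 N. Pads are 22 mm wide; open, the fingers measure 114 mm over their backs; the gripper's body (76 mm by 85 mm) begins 54 mm behind the grasp point. The pads swing forward as they close: fully open they stand 13 mm farther back than shut.
Start: joints at [1.161, 0.494, 1.345, -0, 1.302, -0.096], TCP at [0.194, 0.594, 0.231] pointing down, gripper open.
Joint ranges: [-2.91, 2.91], [-0.82, 2.16], [0.22, 2.67], [-1.22, 4.37], [0.12, 2.79], [-3.08, 3.08]. Speed limits (rad/s): [1.89, 1.89, 2.57, 3.01, 3.01, 3.01].

### API

Orientations are given as [roll, pitch, yaw] about the fixed x, y, z axes, in that order (R = Rz(yaw) Ry(pitch) Rx(roll)).
In Python, from workcell import ctrl gives the robot as it stands.
- The arm moves only by the tool play_rows, never from a script. Its argument "series" is a list that holds one entry, the list of rows, each a list of 7 numbers: the turn, a rotation vector about the tool's x, y, z in degrees, then the shift along the tool's x, y, z in m, then the finger opening in m, from 0 to 0.0854. A call has 1 to 12 rows; each row shifts and turns the commanded pose from where the row before left it, along the tool's axes as they then stand; what a row does not reach is not made up. A row lasts 1/12 s, in which the tool goes at most 41.7 mm and 7.16 degrees, less where a joint would pass 70% of its speed; a pose out of reach is approached as far as the arm can. A call with a gripper value outside its range is refused whole. The fingers move at their own pace and stop on an object; the grip force is fixed at half the most. Time passes only in rows, so rows that do not move let the fingers close. It gives the time, the measured TCP pose, the force and the opening at its end, in the units of the state.
- ctrl.get_state(): the state, without advancing time (a new reading comes with each control period).
- ctrl.camera(name): name is "side" or "top"; returns the picture (384x512x3 uint8, red, green, blue); there is no depth.
- ctrl.camera_params(name): a dict with "vertical_fov" (degrees; the focal length in pixels is half the picture's height over the tangent of half this angle, whatever the lens; pixels are square), "cx", "cy" (the principal point, pixels), "world_from_camera" (4x4, takes a point from camera to world coordinates). Camera axes: x right, y down, z forward; pixel columns grow to the right and rows downward; lengths in m; the calibration is good to about 2 mm. A picture is of the moment at which its call begins. camera_params takes no time and is no camera call.
- ctrl.sign_off(): hands the job in, once; it reports no verdict.
Trained networks look in the newest picture that a camera, given by its name, has taken for a name from the list of things; names that differ only in an ending like _2 or _b are one class to them, and where a whole thing is asked for, a point or a joint stands for the part that bears it (a point fixed in the world has none). Each returns a list of dicts, best first, with "conf" (0 to 1); they miss things now and then, are a little off and sometimes report something else, mostly with a low value. They report only what shows in the picture. A call takes as long as a camera call.
- ctrl.outline_of(camera, target): "mask" (384x512 bool, what is visible of it) and "xy" ([column, row] in pixels, amid what is visible of it).
The state is a dict: "time_s": time; "joint_positions": joint angles; "qvel": joint speeds; "joint_efforts": joint torques, N m; "tcp_pos": TCP position; "orientation": TCP orientation; "ft_force": force on the tool from outside, world axes, zero at the start; "ft_torque": the same for the moment, N m; "grip_width": finger opening in m.
Only numpy, scipy, OpenCV 4.12 (cv2) and the standard library are available. Lean on these libraries where they do the work, as an engineer would, in place of code of your own. Each camera call takes 0.05 s, during which the arm holds its last target.

## Working session

There is one attempt and no reset: what is moved stays moved. The work goes in short steps, Python scripts to look and compute and a tool call to move; the robot and the scene stay as the last step left them, time stands still between calls to the robot, and variables do not carry over. Pictures are saved under pics/ and viewed, and the job is handed in when it is done.

Besides the shell and the picture viewer there is one more tool, called after "Emit:" as name(argument=value, ...) on one line, values as JSON. play_rows: Moves the arm, as the interface text tells. Its arguments: {"type":"object","properties":{"series":{"type":"array"}},"required":["series"]}

```bash
mkdir -p pics; ls; python3 - <<'E'
from workcell import ctrl
import cv2
for n in("side","top"):
    im=ctrl.camera(n); cv2.imwrite(f"pics/{n}0.png",im[:,:,::-1]); p=ctrl.camera_params(n); print(n,p)
    for t in("lid_handle","drive_box","lid"):
        for d in ctrl.outline_of(n,t)[:2]: print(t,d["conf"],d["xy"],d["mask"].sum())
print(ctrl.get_state(),ctrl.pinch_z)
E
```

```text
pics
side {'vertical_fov': 49.1808722317087, 'cx': 262.7534028042152, 'cy': 188.1373465015399, 'world_from_camera': array([[-0.98114704, -0.09660904,  0.16738335,  0.46007266],
       [-0.19247478,  0.56659033, -0.80120463,  0.83714599],
       [-0.01743417, -0.81831662, -0.57450322,  0.6283946 ],
       [ 0.        ,  0.        ,  0.        ,  1.        ]])}
lid_handle 0.74 [300.0, 140.2] 3125
drive_box 0.95 [301.1, 162.3] 5740
lid 0.6 [302.4, 139.6] 3079
top {'vertical_fov': 49.543629715809445, 'cx': 260.8815431398594, 'cy': 193.61229841175643, 'world_from_camera': array([[ 0.01060859, -0.99562167,  0.09287056,  0.52996479],
       [-0.99967679, -0.01270579, -0.02201986,  0.08169115],
       [ 0.02310344, -0.09260695, -0.99543467,  0.96424275],
       [ 0.        ,  0.        ,  0.        ,  1.        ]])}
lid_handle 0.92 [334.4, 221.1] 8155
drive_box 0.96 [334.2, 221.1] 8719
lid 0.63 [336.1, 221.5] 8506
{'time_s': 0.4, 'joint_positions': array([ 1.16051097e+00,  4.93666721e-01,  1.34560417e+00, -1.10771755e-05,
        1.30254054e+00, -9.55110068e-02]), 'qvel': array([ 0.00142241,  0.0008862 , -0.0007665 , -0.00011466,  0.00195188,
        0.00223352]), 'joint_efforts': array([-1.83342092e-05, -8.81208873e+01, -3.83858120e+01, -2.41198759e-04,
        3.53326206e-03, -2.37796633e-05]), 'tcp_pos': array([0.19347948, 0.59422333, 0.23120011]), 'orientation': array([-3.14137385e+00, -1.02324678e-05,  2.82682124e+00]), 'ft_force': array([-0.09531874,  0.4615768 , -0.47998182]), 'ft_torque': array([ 0.01828884,  0.01927031, -0.00600485]), 'grip_width': 0.0853024738917118} 0.0187
```

View pics/side0.png

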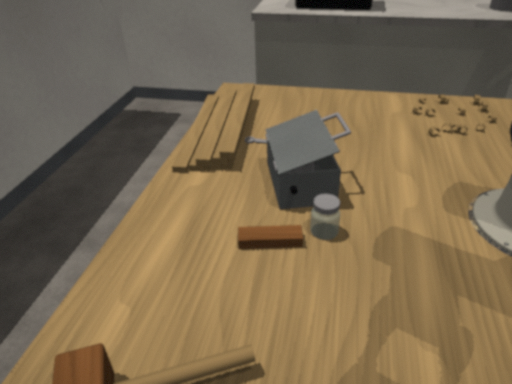

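View pics/top0.png

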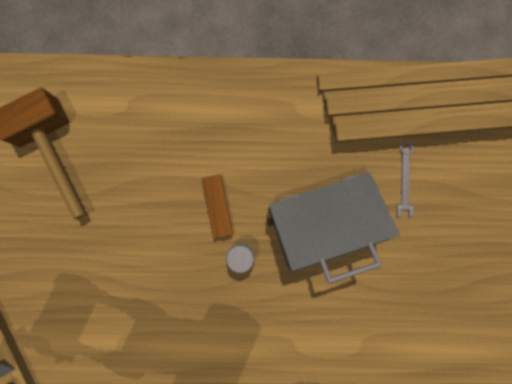

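```bash
cat > h.py <<'E'
import numpy as np, cv2
from workcell import ctrl
def proj(n,P):
    p=ctrl.camera_params(n); T=np.linalg.inv(p["world_from_camera"]); P=np.asarray(P,float).reshape(-1,3)
    c=P@T[:3,:3].T+T[:3,3]; f=192/np.tan(np.radians(p["vertical_fov"]/2))
    return np.c_[p["cx"]+f*c[:,0]/c[:,2],p["cy"]+f*c[:,1]/c[:,2]]
def b2w(q,P):
    c,s=np.cos(q[2]),np.sin(q[2]); P=np.asarray(P,float).reshape(-1,3)
    return np.c_[q[0]+c*P[:,0]-s*P[:,1],q[1]+s*P[:,0]+c*P[:,1],P[:,2]]
def lidpt(a,P): # P: (u toward robot from hinge, y, h above panel bottom)
    P=np.asarray(P,float).reshape(-1,3);c,s=np.cos(a),np.sin(a)
    return np.c_[.0735-P[:,0]*c+P[:,2]*s,P[:,1],.100+P[:,0]*s+P[:,2]*c]
def box8(x0,x1,y0,y1,z0,z1): return np.array([[x,y,z] for x in(x0,x1) for y in(y0,y1) for z in(z0,z1)])
def parts(q):
    a=q[3];L=[b2w(q,box8(-.0725,.0725,-.11,.11,0,.1))]
    lid=[box8(0,.147,-.112,.112,.002,.006),box8(.182,.192,-.05,.05,-.001,.009),box8(.147,.187,-.05,-.042,0,.008),box8(.147,.187,.042,.05,0,.008)]
    return L,[b2w(q,lidpt(a,l)) for l in lid]
def sil(n,hs):
    S=4;m=np.zeros((384*S,512*S),np.uint8)
    for h in hs:
        cv2.fillConvexPoly(m,cv2.convexHull(np.round((proj(n,h)+.5)*S).astype(np.int32)),255)
    return cv2.resize(m,(512,384),interpolation=cv2.INTER_AREA)/255.
E
cat > fit.py <<'E'
from h import *
from scipy.optimize import minimize
M={}
for n in("side","top"):
    im=ctrl.camera(n);cv2.imwrite(f"pics/fit_{n}_raw.png",im[:,:,::-1])
    M[n]=[ctrl.outline_of(n,"drive_box")[0]["mask"],ctrl.outline_of(n,"lid")[0]["mask"],im]
np.savez("m.npz",**{n+str(i):M[n][i] for n in M for i in range(3)})
def cost(q):
    B,L=parts(q);c=0
    for n in M:
        u=(M[n][0]|M[n][1]); c+=np.abs(sil(n,B+L)-u).sum()
        c+=.5*np.abs(sil(n,L)-M[n][1]).sum()
    return c
best=None
for yaw in(.15,.3):
  for a in(.15,.3):
    q0=np.array([.56,-.09,yaw,a])
    r=minimize(cost,q0,method="Nelder-Mead",options=dict(initial_simplex=np.vstack([q0]+[q0+d for d in np.diag([.03,.03,.15,.15])]),maxiter=400,xatol=1e-4,fatol=.5))
    print(r.x,r.fun)
    if best is None or r.fun<best.fun: best=r
q=best.x;np.save("q.npy",q)
out=[]
for n,(x,y) in dict(side=(230,90),top=(240,150)).items():
    im=M[n][2][:,:,::-1].copy();im=cv2.resize(im[y:y+150,x:x+190],None,fx=4,fy=4,interpolation=cv2.INTER_CUBIC)
    B,L=parts(q)
    for h,c in[(b,(0,255,0)) for b in B]+[(l,(0,0,255)) for l in L]:
        k=cv2.convexHull(((proj(n,h)-[x,y]+.5)*4).astype(np.int32));cv2.polylines(im,[k],True,c,1)
    cv2.imwrite(f"pics/fit_{n}.png",im)
E
python3 fit.py
```

```text
[ 0.5533672  -0.08118094  0.32528531  0.33767376] 1200.4372549019608Traceback (most recent call last):
  File "fit.py", line 18, in <module>
    r=minimize(cost,q0,method="Nelder-Mead",options=dict(initial_simplex=np.vstack([q0]+[q0+d for d in np.diag([.03,.03,.15,.15])]),maxiter=400,xatol=1e-4,fatol=.5))
    res = _minimize_neldermead(fun, x0, args, callback, bounds=bounds,
                               **options)
    fxr = func(xr)
    fx = function(np.copy(x), *(wrapper_args + args))
  File "fit.py", line 11, in cost
    u=(M[n][0]|M[n][1]); c+=np.abs(sil(n,B+L)-u).sum()
                                   ~~~^^^^^^^
  File "h.py", line 21, in sil
    cv2.fillConvexPoly(m,cv2.convexHull(np.round((proj(n,h)+.5)*S).astype(np.int32)),255)
                                                  ~~~~^^^^^
  File "h.py", line 4, in proj
    p=ctrl.camera_params(n); T=np.linalg.inv(p["world_from_camera"]); P=np.asarray(P,float).reshape(-1,3)
ValueError: time passes only in moves, steps and waits
```

```bash
python3 - <<'E'
s=open('h.py').read()
s=s.replace('def proj','_C={}\ndef cp(n):\n    if n not in _C: _C[n]=ctrl.camera_params(n)\n    return _C[n]\ndef proj').replace('p=ctrl.camera_params(n); T','p=cp(n); T')
open('h.py','w').write(s)
s=open('fit.py').read()
i=s.index('M={}');j=s.index('def cost')
s=s[:i]+'Z=np.load("m.npz");M={n:[Z[n+str(i)] for i in range(3)] for n in("side","top")}\n'+s[j:]
open('fit2.py','w').write(s)
E
python3 fit2.py; python3 -c "
from workcell import ctrl;print(ctrl.get_state()['time_s'])"
```

```text
[ 0.5533672  -0.08118094  0.32528531  0.33767376] 1200.4372549019608
[ 0.55361609 -0.0814004   0.32378219  0.33718488] 1202.9019607843138
[ 0.55342759 -0.08139157  0.32031322  0.3385593 ] 1202.549019607843
[ 0.5534607  -0.08144504  0.3241089   0.33965412] 1202.5686274509803
0.7
```

View pics/fit_side.png

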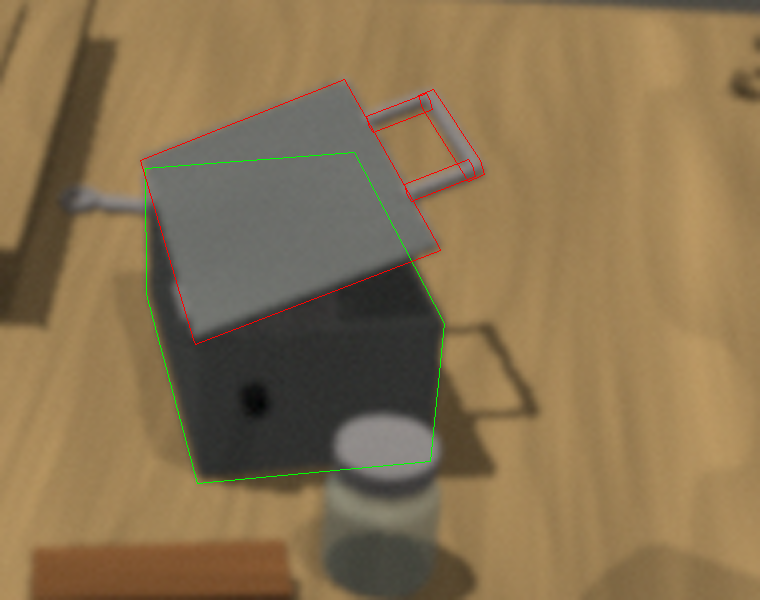

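View pics/fit_top.png

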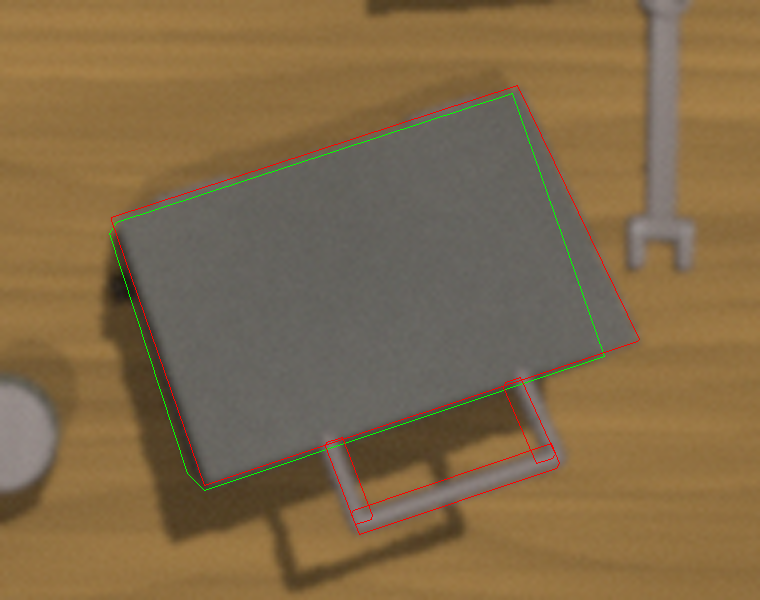

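```bash
cat > fit3.py <<'E'
from h import *
from scipy.optimize import minimize
Z=np.load("m.npz");M={}
roi=dict(side=(215,80,190,160),top=(240,140,190,160))
for n in("side","top"):
    im=Z[n+"2"];x,y,w,h=roi[n]
    near=cv2.dilate((Z[n+"0"]|Z[n+"1"]).astype(np.uint8),np.ones((9,9)))>0
    f=im.astype(float); sat=1-f.min(2)/np.maximum(f.max(2),1)
    soft=np.clip((.30-sat)/.16+.5,0,1)  # grey vs wood
    M[n]=soft*near
    big=cv2.resize(M[n][y:y+h,x:x+w],None,fx=3.5,fy=3.5,interpolation=cv2.INTER_NEAREST)*255
    cv2.imwrite(f"pics/seg_{n}.png",big)
    M[n+"w"]=np.ones((384,512))
# ignore the jar and wrench zones in side
M["sidew"][185:,:]=0; M["sidew"][:,:268]*=(np.arange(384)[:,None]>160)|(np.arange(384)[:,None]<128)
def cost(q):
    B,L=parts(q)
    return sum((np.abs(sil(n,B+L)-M[n])*M[n+"w"]).sum() for n in("side","top"))
q0=np.array([.5535,-.0813,.323,.338]);best=None
for s in(1,-1):
    r=minimize(cost,q0,method="Nelder-Mead",options=dict(initial_simplex=np.vstack([q0]+[q0+s*d for d in np.diag([.01,.01,.05,.05])]),maxiter=400,xatol=1e-4,fatol=.5))
    print(r.x,r.fun)
    if best is None or r.fun<best.fun: best=r
q=best.x;np.save("q.npy",q)
for n,(x,y) in dict(side=(230,90),top=(240,150)).items():
    im=Z[n+"2"][:,:,::-1].copy();im=cv2.resize(im[y:y+150,x:x+190],None,fx=4,fy=4,interpolation=cv2.INTER_CUBIC)
    B,L=parts(q)
    for h,c in[(b,(0,255,0)) for b in B]+[(l,(0,0,255)) for l in L]:
        k=cv2.convexHull(((proj(n,h)-[x,y]+.5)*4).astype(np.int32));cv2.polylines(im,[k],True,c,1)
    cv2.imwrite(f"pics/fit3_{n}.png",im)
E
python3 fit3.py
```

```text
[ 0.55344779 -0.08135066  0.32382714  0.351168  ] 557.8136996144376
[ 0.55377154 -0.08245192  0.32363345  0.34695377] 555.3833338469021[ WARN:0@2.014] global loadsave.cpp:1063 imwrite_ Unsupported depth image for selected encoder is fallbacked to CV_8U.
```

View pics/fit3_top.png

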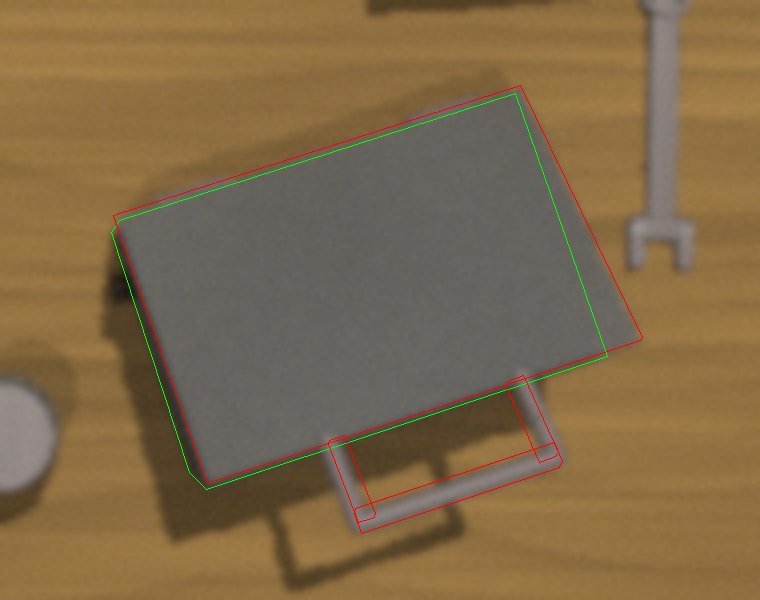

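View pics/fit3_side.png

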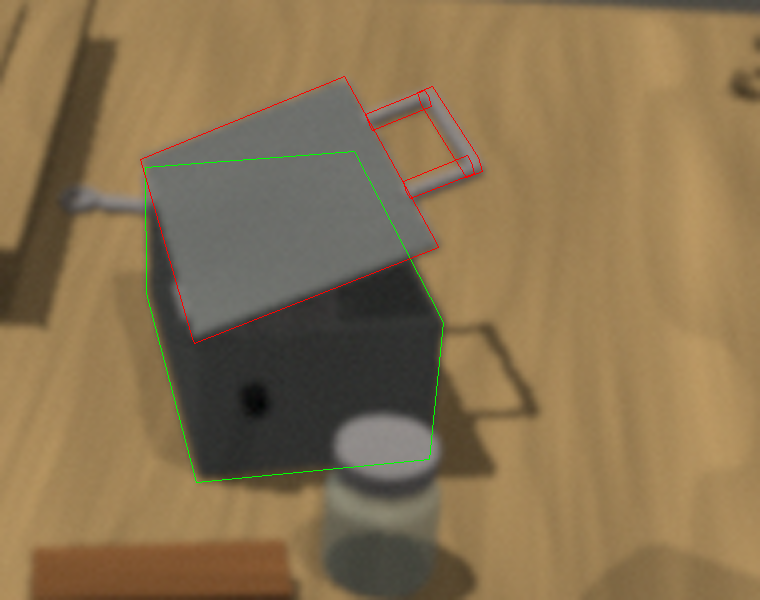

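View pics/seg_side.png

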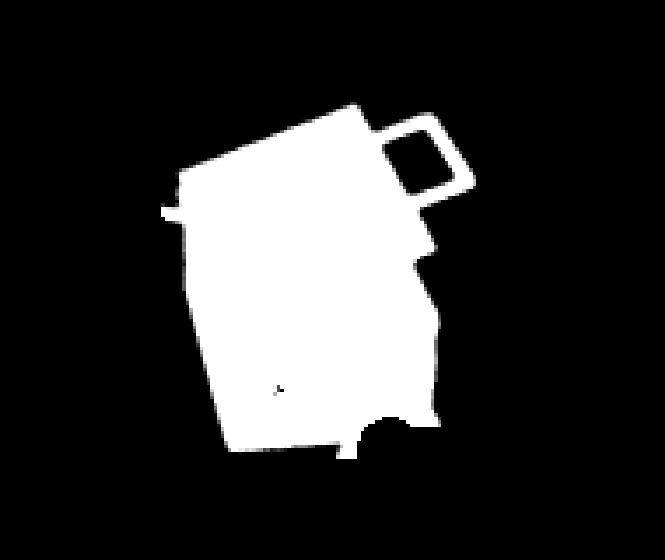

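```bash
cat >> h.py <<'E'
from scipy.spatial.transform import Rotation as Rn
Q=np.load("q.npy") if __import__("os").path.exists("q.npy") else None
def hand(a,q=None):
    q=Q if q is None else q
    return b2w(q,lidpt(a,[[.187,0,.004]]))[0]
def to(pos,rpy=None,s=None):
    s=s or ctrl.get_state()
    R=Rn.from_euler("xyz",s["orientation"])
    d=R.inv().apply(np.array(pos)-s["tcp_pos"]); print("shift tool",np.round(d*1000,1),"mm from",np.round(s["tcp_pos"],4),np.round(s["orientation"],3),"F",np.round(s["ft_force"],1),"w",round(s["grip_width"],4),"t",round(s["time_s"],2))
    if rpy is not None: print("rotvec deg",np.round(np.degrees((R.inv()*Rn.from_euler("xyz",rpy)).as_rotvec()),2))
E
python3 - <<'E'
from h import *
for a in(0,.347,.8,1.2,1.57): print(a,hand(a))
p=hand(.347); to([p[0],p[1],.26],[np.pi,0,Q[2]+np.pi/2])
print(b2w(Q,[[-.039,0,.051]]), b2w(Q,[[.0735,0,.1]]))
E
```

```text
0 [ 0.44616376 -0.11854645  0.104     ]
0.347 [ 0.45802056 -0.11456936  0.1673562 ]
0.8 [ 0.50265573 -0.09959753  0.23693242]
1.2 [ 0.56274732 -0.07944121  0.27574074]
1.57 [ 0.62710704 -0.05785323  0.28700313]
shift tool [-471.  -592.1  -28.7] mm from [0.1935 0.5943 0.2313] [-3.142  0.     2.827] F [-0.6  0.6 -0.1] w 0.0853 t 0.7
rotvec deg [ 0.    0.   53.42]
[[ 0.51679618 -0.09485445  0.051     ]] [[ 0.62345588 -0.05907793  0.1       ]]
```

Emit:
play_rows(series=[[[0, 0, 6.68, 0, 0, -0.008, 0.085], [0, 0, 6.68, 0, 0, -0.008, 0.085], [0, 0, 6.68, 0, 0, -0.008, 0.085], [0, 0, 6.68, 0, 0, -0.008, 0.085], [0, 0, 6.68, 0, 0, -0.008, 0.085], [0, 0, 6.68, 0, 0, -0.008, 0.085], [0, 0, 6.68, 0, 0, -0.008, 0.085], [0, 0, 6.68, 0, 0, -0.004, 0.085]]])

```text
time_s: 1.37
tcp_pos: [0.1936, 0.5945, 0.2923]
orientation: [3.141, -0.001, 1.888]
ft_force: [-0.5, 0.5, -0.2]
grip_width: 0.0845
```

```bash
python3 - <<'E'
from h import *
p=hand(.347); to([p[0],p[1],.26],[np.pi,0,Q[2]+np.pi/2])
E
```

```text
shift tool [-756.3   29.8   31.7] mm from [0.1936 0.5945 0.2923] [ 3.141e+00 -1.000e-03  1.888e+00] F [-0.5  0.5 -0.2] w 0.0845 t 1.37
rotvec deg [ 0.04 -0.05 -0.35]
```

Emit:
play_rows(series=[[[0, 0, 0, -0.034, 0.0013, 0.001, 0.05], [0, 0, 0, -0.034, 0.0013, 0.001, 0.05], [0, 0, 0, -0.034, 0.0013, 0.001, 0.05], [0, 0, 0, -0.034, 0.0013, 0.001, 0.05], [0, 0, 0, -0.034, 0.0013, 0.001, 0.05], [0, 0, 0, -0.034, 0.0013, 0.001, 0.05], [0, 0, 0, -0.034, 0.0013, 0.001, 0.05], [0, 0, 0, -0.034, 0.0013, 0.001, 0.05], [0, 0, 0, -0.034, 0.0013, 0.001, 0.05], [0, 0, 0, -0.034, 0.0013, 0.001, 0.05], [0, 0, 0, -0.034, 0.0013, 0.001, 0.05], [0, 0, 0, -0.034, 0.0013, 0.001, 0.05]]])

```text
time_s: 2.37
tcp_pos: [0.3381, 0.2109, 0.2795]
orientation: [3.141, -0.0, 1.894]
ft_force: [0.8, 0.2, -0.2]
grip_width: 0.0501
```

Emit:
play_rows(series=[[[0, 0, 0, -0.034, 0.0013, 0.001, 0.036], [0, 0, 0, -0.034, 0.0013, 0.001, 0.036], [0, 0, 0, -0.034, 0.0013, 0.001, 0.036], [0, 0, 0, -0.034, 0.0013, 0.001, 0.036], [0, 0, 0, -0.034, 0.0013, 0.001, 0.036], [0, 0, 0, -0.034, 0.0013, 0.001, 0.036], [0, 0, 0, -0.034, 0.0013, 0.001, 0.036], [0, 0, 0, -0.034, 0.0013, 0.001, 0.036], [0, 0, 0, -0.034, 0.0013, 0.001, 0.036], [0, 0, 0, -0.034, 0.0013, 0.001, 0.036], [0, 0, 0, 0, 0, 0.001, 0.036]]])

```text
time_s: 3.28
tcp_pos: [0.4604, -0.1107, 0.2684]
orientation: [3.14, 0.002, 1.891]
ft_force: [-0.1, 0.7, -0.5]
grip_width: 0.0362
```

```bash
python3 - <<'E'
from h import *
p=hand(.347); to([p[0],p[1],.148],[np.pi,0,Q[2]+np.pi/2])
for n,(x,y) in dict(side=(230,60),top=(240,150)).items():
    im=ctrl.camera(n)[:,:,::-1]
    cv2.imwrite(f"pics/a_{n}.png",cv2.resize(im[y:y+150,x:x+190],None,fx=4,fy=4,interpolation=cv2.INTER_CUBIC))
E
```

```text
shift tool [ -2.6  -3.6 120.4] mm from [ 0.4604 -0.1107  0.2684] [3.140e+00 2.000e-03 1.891e+00] F [-0.1  0.7 -0.5] w 0.0362 t 3.28
rotvec deg [ 0.06  0.14 -0.19]
```

View pics/a_side.png

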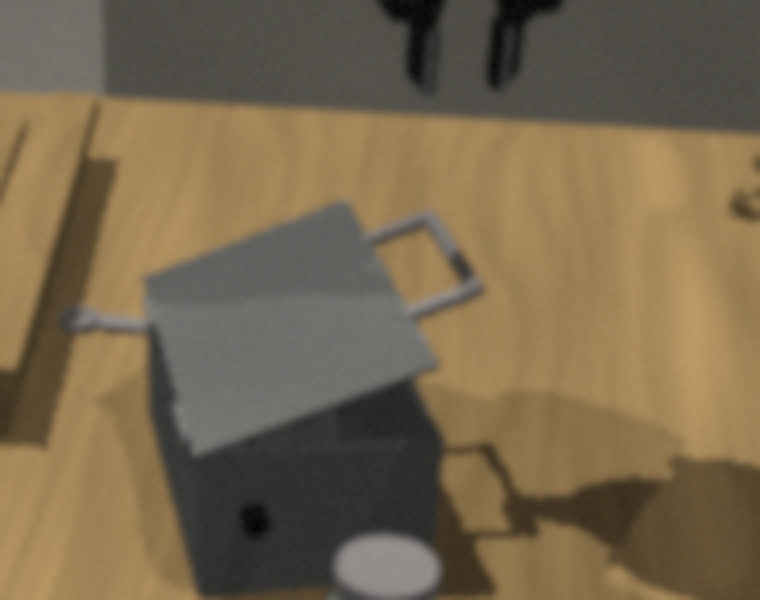

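View pics/a_top.png

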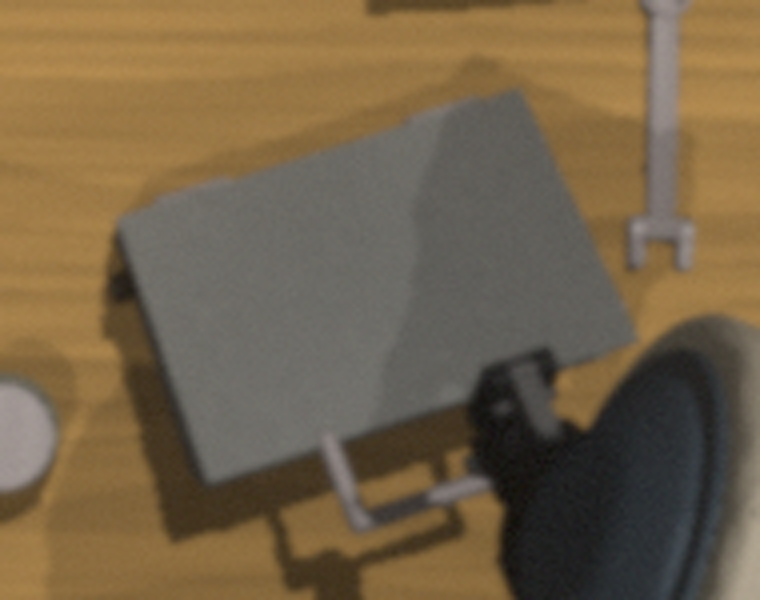

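Emit:
play_rows(series=[[[0, 0, 0, -0.0026, -0.0036, 0.02, 0.036], [0, 0, 0, 0, 0, 0.02, 0.036], [0, 0, 0, 0, 0, 0.02, 0.036], [0, 0, 0, 0, 0, 0.02, 0.036], [0, 0, 0, 0, 0, 0.02, 0.036], [0, 0, 0, 0, 0, 0.02, 0.036], [0, 0, 0, 0, 0, 0, 0.036], [0, 0, 0, 0, 0, 0, 0.036]]])

```text
time_s: 4.05
tcp_pos: [0.455, -0.1085, 0.1483]
orientation: [-3.14, -0.001, 1.895]
ft_force: [-0.2, 0.3, 0.8]
grip_width: 0.0358
```

```bash
python3 - <<'E'
from h import *
p=hand(.347); to([p[0],p[1],.148],[np.pi,0,Q[2]+np.pi/2])
for n,(x,y) in dict(side=(230,60),top=(240,150)).items():
    im=ctrl.camera(n)[:,:,::-1]
    cv2.imwrite(f"pics/b_{n}.png",cv2.resize(im[y:y+150,x:x+190],None,fx=4,fy=4,interpolation=cv2.INTER_CUBIC))
E
```

```text
shift tool [-6.7  0.9  0.3] mm from [ 0.455  -0.1085  0.1483] [-3.140e+00 -1.000e-03  1.895e+00] F [-0.2  0.3  0.8] w 0.0358 t 4.05
rotvec deg [-0.08 -0.07  0.03]
```

View pics/b_side.png

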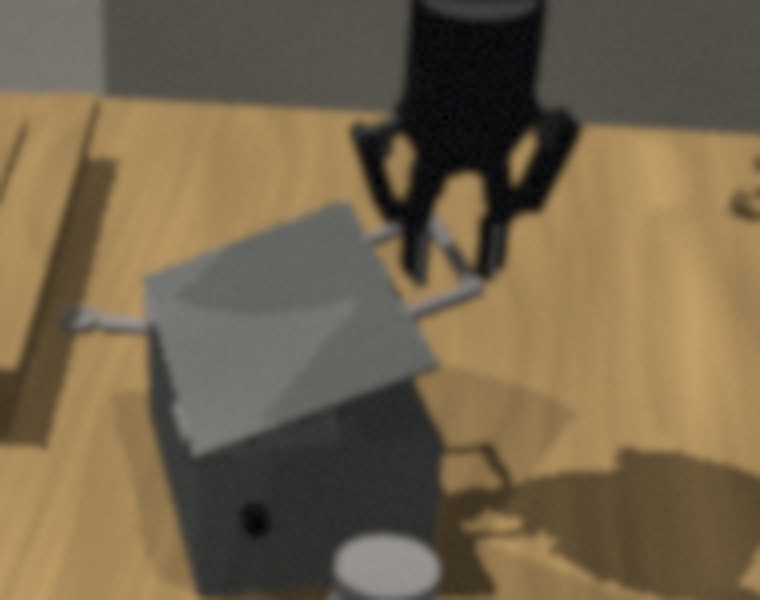

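Emit:
play_rows(series=[[[0, 0, 0, -0.003, 0, 0, 0.02], [0, 0, 0, -0.003, 0, 0, 0.0], [0, 0, 0, 0, 0, 0, 0.0], [0, 0, 0, 0, 0, 0, 0.0], [0, 0, 0, 0, 0, 0, 0.0], [0, 0, 0, 0, 0, 0, 0.0]]])

```text
time_s: 4.65
tcp_pos: [0.4556, -0.1157, 0.1486]
orientation: [-3.138, -0.001, 1.894]
ft_force: [-14.8, -7.0, 8.1]
grip_width: 0.0081
```

```bash
python3 - <<'E'
from h import *
p=hand(.347); to([p[0],p[1],.148],[np.pi,0,Q[2]+np.pi/2])
E
```

```text
shift tool [0.3 2.6 0.6] mm from [ 0.4556 -0.1157  0.1486] [-3.138e+00 -1.000e-03  1.894e+00] F [-14.8  -7.    8.1] w 0.0081 t 4.65
rotvec deg [-0.19 -0.04 -0.  ]
```

```bash
python3 - <<'E'
import numpy as np
a=np.linspace(.347,1.57,25)
y=-.187*np.cos(a)+.004*np.sin(a); z=.187*np.sin(a)+.004*np.cos(a)
for i in range(24): print(i+1,round(a[i+1],3),round((y[i+1]-y[i])*1000,1),round(-(z[i+1]-z[i])*1000,1))
E
```

```text
1 0.398 3.7 -8.8
2 0.449 4.1 -8.6
3 0.5 4.5 -8.4
4 0.551 5.0 -8.1
5 0.602 5.4 -7.9
6 0.653 5.8 -7.6
7 0.704 6.1 -7.3
8 0.755 6.5 -7.0
9 0.806 6.8 -6.6
10 0.857 7.2 -6.3
11 0.908 7.5 -5.9
12 0.958 7.8 -5.5
13 1.009 8.0 -5.1
14 1.06 8.3 -4.7
15 1.111 8.5 -4.3
16 1.162 8.7 -3.8
17 1.213 8.9 -3.4
18 1.264 9.1 -2.9
19 1.315 9.2 -2.4
20 1.366 9.3 -2.0
21 1.417 9.4 -1.5
22 1.468 9.5 -1.0
23 1.519 9.5 -0.5
24 1.57 9.5 -0.0
```

Emit:
play_rows(series=[[[0, 0, 0, 0, 0.002, -0.0088, 0], [0, 0, 0, 0, 0.004, -0.0086, 0], [0, 0, 0, 0, 0.0045, -0.0084, 0], [0, 0, 0, 0, 0.005, -0.0081, 0], [0, 0, 0, 0, 0.0054, -0.0079, 0], [0, 0, 0, 0, 0.0058, -0.0076, 0], [0, 0, 0, 0, 0, 0, 0]]])

```text
time_s: 5.23
tcp_pos: [0.4809, -0.1072, 0.199]
orientation: [-3.137, -0.0, 1.895]
ft_force: [-22.1, -7.2, 19.5]
grip_width: 0.0075
```

```bash
python3 - <<'E'
from h import *
p=hand(.653); to([p[0],p[1],p[2]-.019])
E
```

```text
shift tool [0.3 4.3 1.2] mm from [ 0.4809 -0.1072  0.199 ] [-3.137 -0.     1.895] F [-22.1  -7.2  19.5] w 0.0075 t 5.23
```

Emit:
play_rows(series=[[[0, 0, 0, 0, 0.0051, -0.0081, 0], [0, 0, 0, 0, 0.0055, -0.0078, 0], [0, 0, 0, 0, 0.0058, -0.0074, 0], [0, 0, 0, 0, 0.0072, -0.0063, 0], [0, 0, 0, 0, 0.0075, -0.0059, 0], [0, 0, 0, 0, 0.0078, -0.0055, 0], [0, 0, 0, 0, 0, 0, 0]]])

```text
time_s: 5.82
tcp_pos: [0.52, -0.0941, 0.2406]
orientation: [-3.141, 0.0, 1.895]
ft_force: [-15.7, 0.7, 23.1]
grip_width: 0.0077
```

```bash
python3 - <<'E'
from h import *
p=hand(.958); to([p[0],p[1],p[2]-.019])
E
```

```text
shift tool [0.3 4.9 4.3] mm from [ 0.52   -0.0941  0.2406] [-3.141  0.     1.895] F [-15.7   0.7  23.1] w 0.0077 t 5.82
```

Emit:
play_rows(series=[[[0, 0, 0, 0, 0.0072, -0.0062, 0], [0, 0, 0, 0, 0.0077, -0.0057, 0], [0, 0, 0, 0, 0.0079, -0.0053, 0], [0, 0, 0, 0, 0.0087, -0.0038, 0], [0, 0, 0, 0, 0.0089, -0.0034, 0], [0, 0, 0, 0, 0.0091, -0.0029, 0], [0, 0, 0, 0, 0, 0, 0]]])

```text
time_s: 6.4
tcp_pos: [0.5686, -0.0779, 0.2678]
orientation: [3.14, 0.001, 1.895]
ft_force: [-3.6, 5.2, 12.1]
grip_width: 0.0077
```

```bash
python3 - <<'E'
from h import *
p=hand(1.264); to([p[0],p[1],p[2]-.019])
E
```

```text
shift tool [0.4 5.3 7.3] mm from [ 0.5686 -0.0779  0.2678] [3.140e+00 1.000e-03 1.895e+00] F [-3.6  5.2 12.1] w 0.0077 t 6.4
```

Emit:
play_rows(series=[[[0, 0, 0, 0, 0.0092, -0.0024, 0], [0, 0, 0, 0, 0.0093, -0.002, 0], [0, 0, 0, 0, 0.0094, -0.0015, 0], [0, 0, 0, 0, 0.0095, -0.001, 0], [0, 0, 0, 0, 0.0095, -0.0005, 0], [0, 0, 0, 0, 0.0095, 0, 0], [0, 0, 0, 0, 0, 0, 0], [0, 0, 0, 0, 0, 0, 0]]])

```text
time_s: 7.07
tcp_pos: [0.6226, -0.0598, 0.2753]
orientation: [3.137, 0.001, 1.895]
ft_force: [0.8, 4.8, 6.4]
grip_width: 0.0073
```

```bash
cat > fit4.py <<'E'
import sys
from h import *
tag=sys.argv[1]
p=hand(1.57); to([p[0],p[1],p[2]-.019])
d={}
for n,(x,y) in dict(side=(230,40),top=(240,130)).items():
    im=ctrl.camera(n); d[n+"2"]=im
    cv2.imwrite(f"pics/{tag}_{n}.png",cv2.resize(im[y:y+150,x:x+190,::-1],None,fx=4,fy=4,interpolation=cv2.INTER_CUBIC))
np.savez(f"{tag}.npz",**d)
E
python3 fit4.py c
```

```text
shift tool [0.4 4.9 7.3] mm from [ 0.6226 -0.0598  0.2753] [3.137e+00 1.000e-03 1.895e+00] F [0.8 4.8 6.4] w 0.0073 t 7.07
```

View pics/c_side.png

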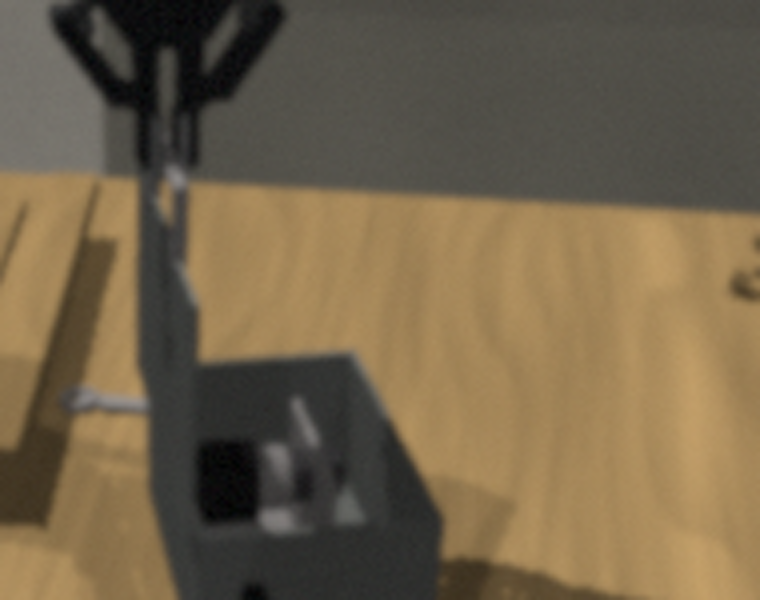

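View pics/c_top.png

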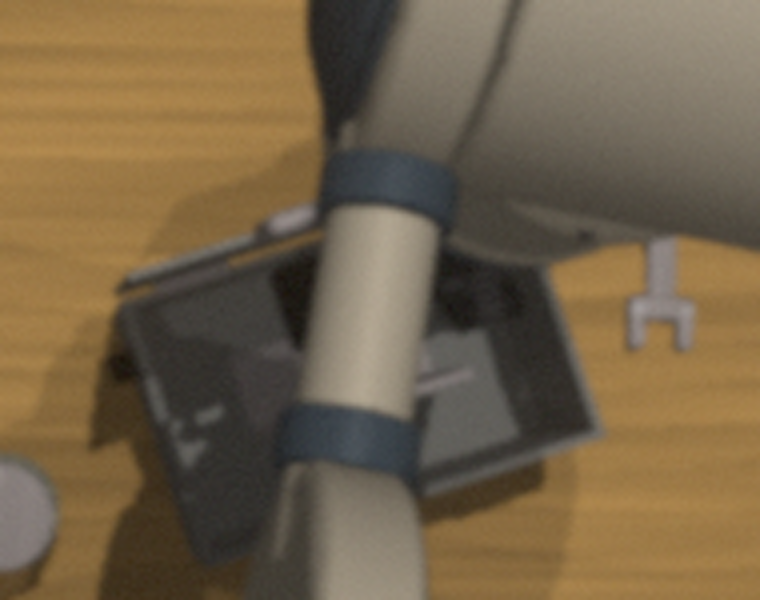

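```bash
cat > ov.py <<'E'
import sys
from h import *
tag=sys.argv[1]; q=[float(v) for v in sys.argv[2:6]]
Z=np.load(tag+".npz")
E=[(0,1),(0,2),(0,4),(1,3),(1,5),(2,3),(2,6),(3,7),(4,5),(4,6),(5,7),(6,7)]
for n,(x,y) in dict(side=(230,40),top=(240,130)).items():
    im=cv2.resize(Z[n+"2"][y:y+150,x:x+190,::-1],None,fx=4,fy=4,interpolation=cv2.INTER_CUBIC)
    B,L=parts(q); B=B+[b2w(q,box8(-.0675,.0675,-.105,.105,.005,.1)),b2w(q,box8(-.0225,-.0165,-.055,.055,.005,.095))]
    for h,c in[(b,(0,255,0)) for b in B]+[(l,(0,0,255)) for l in L]:
        k=((proj(n,h)-[x,y]+.5)*4).astype(int)
        for i,j in E: cv2.line(im,tuple(map(int,k[i])),tuple(map(int,k[j])),c,1)
    cv2.imwrite(f"pics/{tag}_ov_{n}.png",im)
E
python3 ov.py c .5538 -.0825 .3236 1.57
```

```text
(no output)
```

View pics/c_ov_side.png

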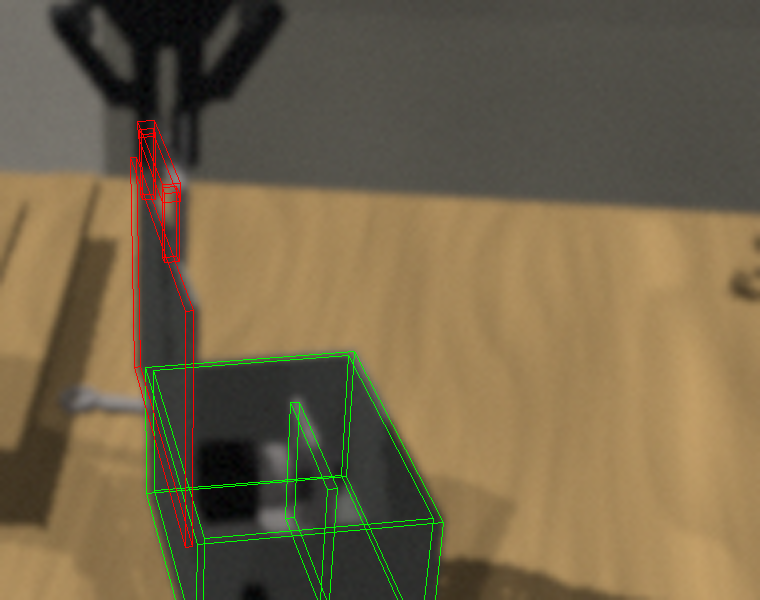

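View pics/c_ov_top.png

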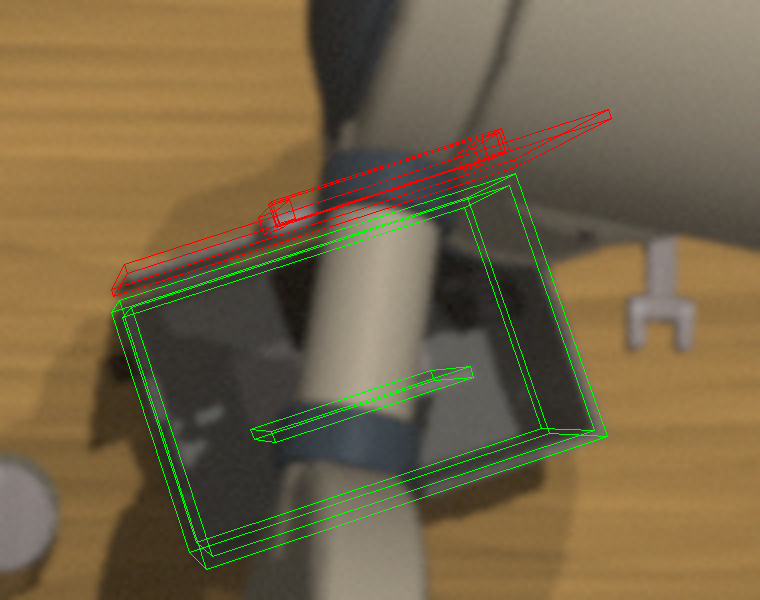

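Emit:
play_rows(series=[[[0, 0, 0, 0, 0.0025, 0, 0], [0, 0, 0, 0, 0.0015, 0, 0], [0, 0, 0, 0, 0, 0, 0], [0, 0, 0, 0, 0, 0, 0]]])

```text
time_s: 7.5
tcp_pos: [0.6252, -0.0589, 0.2752]
orientation: [3.139, 0.001, 1.894]
ft_force: [-4.7, 2.7, 9.5]
grip_width: 0.0072
```

```bash
python3 fit4.py d;python3 ov.py d .5538 -.0825 .3236 1.57
```

```text
shift tool [0.4 2.1 7.2] mm from [ 0.6252 -0.0589  0.2752] [3.139e+00 1.000e-03 1.894e+00] F [-4.7  2.7  9.5] w 0.0072 t 7.5
```

View pics/d_ov_side.png

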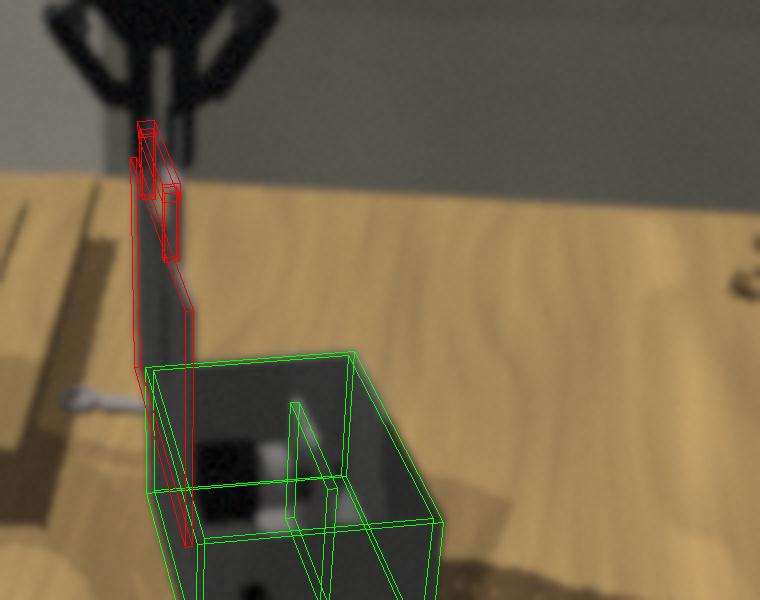

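Emit:
play_rows(series=[[[0, 0, 0, 0, 0, 0, 0.02], [0, 0, 0, 0, 0, 0, 0.04], [0, 0, 0, 0, 0, 0, 0.04], [0, 0, 0, 0, 0, -0.01, 0.04], [0, 0, 0, 0, 0, -0.015, 0.04], [0, 0, 0, 0, 0, -0.02, 0.04], [0, 0, 0, 0, 0, -0.015, 0.04], [0, 0, 0, 0, 0, 0, 0.04]]])

```text
time_s: 8.27
tcp_pos: [0.6254, -0.0597, 0.3376]
orientation: [3.137, 0.003, 1.894]
ft_force: [0.5, 0.2, 0.8]
grip_width: 0.0404
```

Emit:
play_rows(series=[[[0, 0, 0, 0, -0.02, 0, 0.04], [0, 0, 0, 0, -0.03, 0, 0.06], [0, 0, 0, 0, -0.03, 0, 0.075], [0, 0, 0, 0, -0.03, 0, 0.075], [0, 0, 6.5, 0, 0, 0, 0.075], [0, 0, 6.5, 0, 0, 0, 0.075], [0, 0, 6.5, 0, 0, 0, 0.075], [0, 0, 6.5, 0, 0, 0, 0.075], [0, 0, 6.5, 0, 0, 0, 0.075], [0, 0, 6.5, 0, 0, 0, 0.075], [0, 0, 6.5, 0, 0, 0, 0.075]]])

```text
time_s: 9.18
tcp_pos: [0.5197, -0.0944, 0.3336]
orientation: [3.141, 0.0, 1.094]
ft_force: [-0.7, 0.6, 1.0]
grip_width: 0.0749
```

Emit:
play_rows(series=[[[0, 0, 6.5, 0, 0, 0, 0.075], [0, 0, 6.5, 0, 0, 0, 0.075], [0, 0, 6.5, 0, 0, 0, 0.075], [0, 0, 6.5, 0, 0, 0, 0.075], [0, 0, 6.5, 0, 0, 0, 0.075], [0, 0, 6.5, 0, 0, 0, 0.075], [0, 0, 5.5, 0, 0, 0, 0.075]]])

```text
time_s: 9.77
tcp_pos: [0.5197, -0.0944, 0.3336]
orientation: [3.142, -0.0, 0.317]
ft_force: [0.7, -0.8, -0.1]
grip_width: 0.075
```

```bash
python3 fit4.py e;python3 ov.py e .5538 -.0825 .3236 1.57; python3 - <<'E'
from h import *
P=b2w(Q,[[-.039,0,.048]])[0]; to(P,[np.pi,0,Q[2]])
E
```

```text
shift tool [113.4  -1.2  65.6] mm from [ 0.5197 -0.0944  0.3336] [ 3.142 -0.     0.317] F [ 0.7 -0.8 -0.1] w 0.075 t 9.77
shift tool [ -3.   -0.5 285.5] mm from [ 0.5198 -0.0944  0.3335] [ 3.142 -0.     0.321] F [ 0.  -0.3  0.4] w 0.0752 t 9.87
rotvec deg [ 0.   -0.   -0.15]
```

View pics/e_ov_side.png

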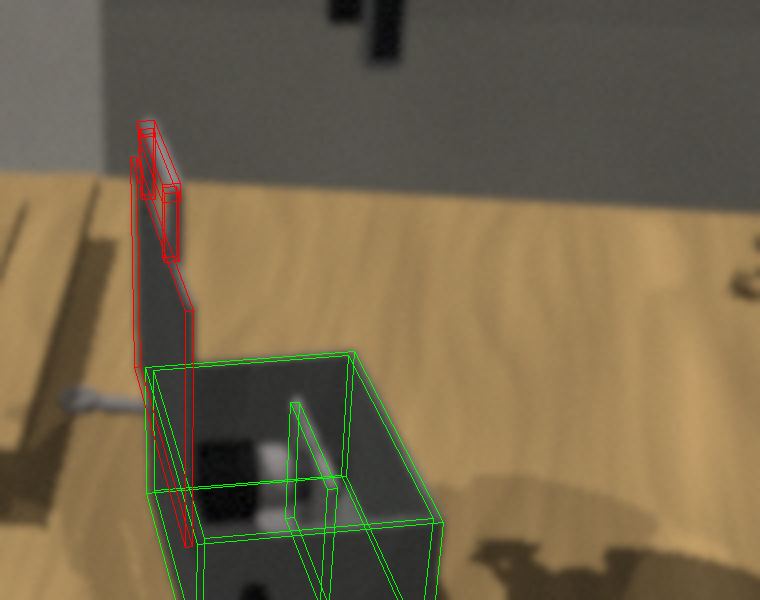

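View pics/e_ov_top.png

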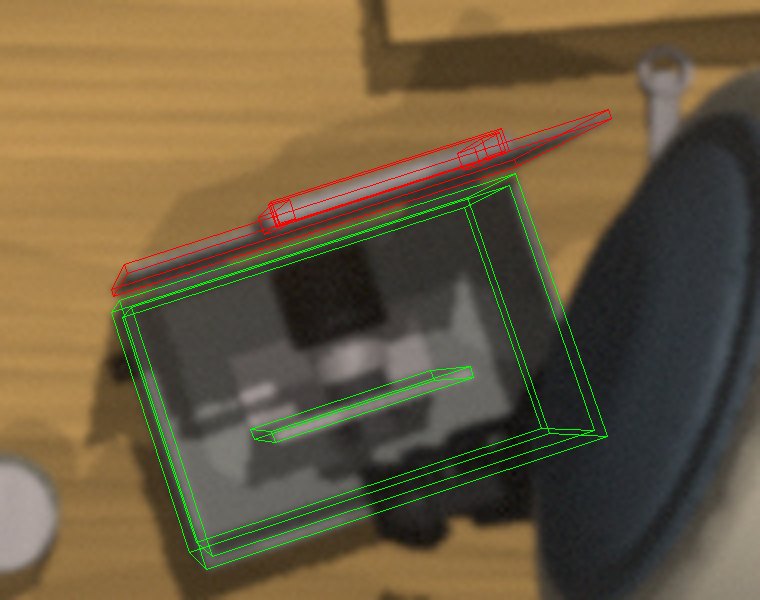

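```bash
python3 - <<'E'
from h import *
im=np.load("e.npz")["top2"]; x,y=262,170
im=cv2.resize(im[y:y+105,x:x+135,::-1],None,fx=5.7,fy=5.7,interpolation=cv2.INTER_CUBIC); cv2.imwrite("pics/e_zoom.png",np.clip(im*1.6,0,255).astype(np.uint8))
for d in ctrl.outline_of("top","bolt_head")[:3]: 
    ys,xs=np.nonzero(d["mask"]); print(d["conf"],d["xy"],len(xs),xs.min(),xs.max(),ys.min(),ys.max())
print(proj("top",b2w(Q,[[-.0295,0,.07],[-.0295,0,.085],[-.0365,0,.085],[-.0225,0,.085],[-.0225,.055,.095],[-.0225,-.055,.095],[-.0165,-.055,.095],[-.0165,.055,.095]])))
E
```

```text
0.75 [320.3, 211.9] 7705 267 390 159 272
0.46 [406.0, 156.3] 178 399 412 143 166
[[332.00951623 235.1264327 ]
 [333.38232465 235.17413428]
 [334.45024435 238.3452069 ]
 [332.31578311 232.00715395]
 [308.35691316 240.16993964]
 [357.97359001 223.88914587]
 [357.03869135 221.16005027]
 [307.44386414 237.41425737]]
```

View pics/e_zoom.png

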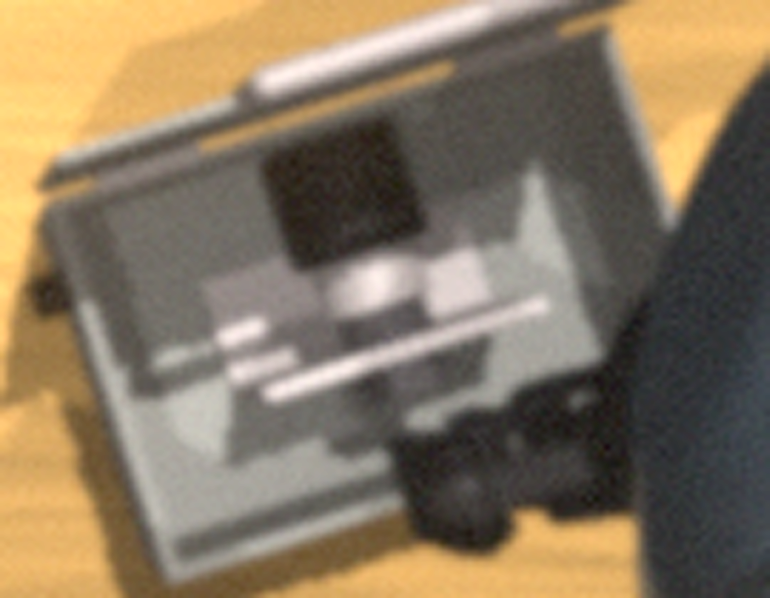

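Emit:
play_rows(series=[[[0, 0, 0, -0.002, 0, 0.02, 0.06], [0, 0, 0, -0.002, 0, 0.02, 0.06], [0, 0, 0, 0, 0, 0.03, 0.06], [0, 0, 0, 0, 0, 0.03, 0.06], [0, 0, 0, 0, 0, 0.03, 0.06], [0, 0, 0, 0, 0, 0.03, 0.06], [0, 0, 0, 0, 0, 0.03, 0.06], [0, 0, 0, 0, 0, 0.02, 0.06], [0, 0, 0, 0, 0, 0.01, 0.06], [0, 0, 0, 0, 0, 0, 0.06], [0, 0, 0, 0, 0, 0, 0.06]]])

```text
time_s: 10.83
tcp_pos: [0.5162, -0.0957, 0.1139]
orientation: [3.142, -0.0, 0.325]
ft_force: [0.4, -0.4, 0.5]
grip_width: 0.0603
```

```bash
python3 fit4.py f;python3 ov.py f .5538 -.0825 .3236 1.57; python3 - <<'E'
from h import *
P=b2w(Q,[[-.040,0,.048]])[0]; to(P,[np.pi,0,Q[2]])
E
```

```text
shift tool [ 117.2   -0.5 -154.1] mm from [ 0.5162 -0.0957  0.1139] [ 3.142 -0.     0.325] F [ 0.4 -0.4  0.5] w 0.0603 t 10.83
shift tool [-0.8 -1.1 66.7] mm from [ 0.5168 -0.0959  0.1147] [ 3.14e+00 -2.00e-03  3.24e-01] F [1.2 0.2 0.5] w 0.0598 t 10.93
rotvec deg [ 0.07 -0.1   0.04]
```

View pics/f_ov_side.png

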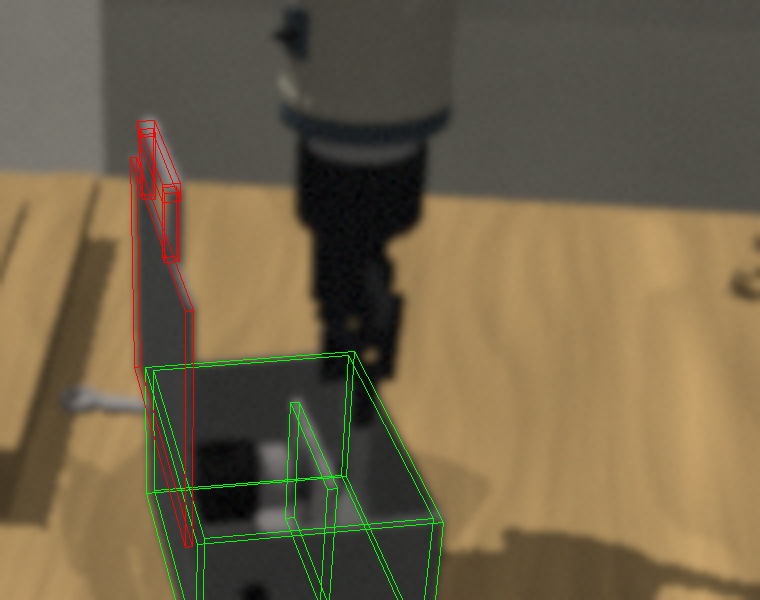

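View pics/f_top.png

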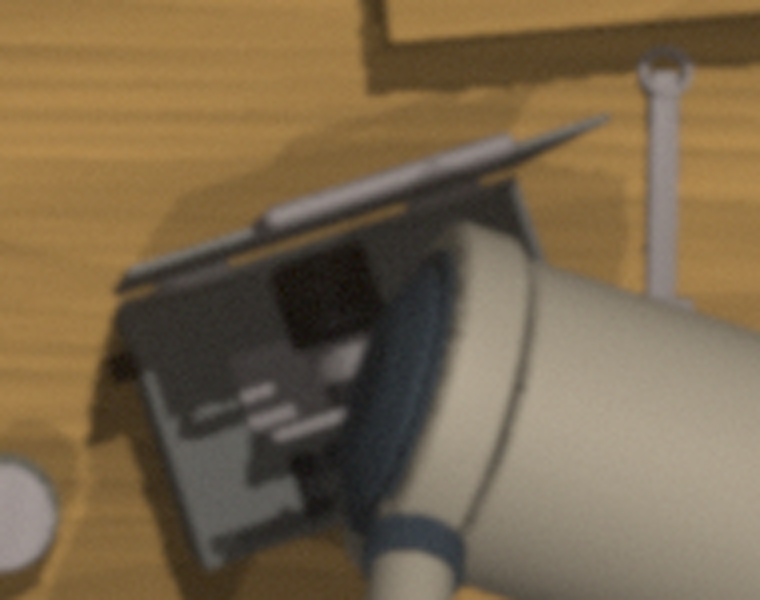

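Emit:
play_rows(series=[[[0, 0, 0, -0.001, -0.001, 0.009, 0.06], [0, 0, 0, 0, 0, 0.009, 0.06], [0, 0, 0, 0, 0, 0.009, 0.06], [0, 0, 0, 0, 0, 0.009, 0.06], [0, 0, 0, 0, 0, 0.009, 0.06], [0, 0, 0, 0, 0, 0.009, 0.06], [0, 0, 0, 0, 0, 0.008, 0.06], [0, 0, 0, 0, 0, 0.003, 0.06], [0, 0, 0, 0, 0, 0, 0.06], [0, 0, 0, 0, 0, 0, 0.06]]])

```text
time_s: 11.77
tcp_pos: [0.5146, -0.095, 0.0483]
orientation: [-3.141, 0.0, 0.323]
ft_force: [0.3, 0.3, 0.0]
grip_width: 0.0598
```

```bash
python3 - <<'E'
from h import *
P=b2w(Q,[[-.040,0,.048]])[0]; to(P,[np.pi,0,Q[2]])
E
```

```text
shift tool [1.1 0.5 0.3] mm from [ 0.5146 -0.095   0.0483] [-3.141  0.     0.323] F [0.3 0.3 0. ] w 0.0598 t 11.77
rotvec deg [-0.01  0.01 -0.02]
```

No contact, at depth. Close on the head.

Emit:
play_rows(series=[[[0, 0, 0, 0.001, 0, 0, 0.04], [0, 0, 0, 0, 0, 0, 0.03], [0, 0, 0, 0, 0, 0, 0.02], [0, 0, 0, 0, 0, 0, 0.01], [0, 0, 0, 0, 0, 0, 0], [0, 0, 0, 0, 0, 0, 0]]])

```text
time_s: 12.27
tcp_pos: [0.5164, -0.0957, 0.0492]
orientation: [3.139, -0.001, 0.323]
ft_force: [-1.4, -8.7, 6.4]
grip_width: 0.0287
```

Emit:
play_rows(series=[[[0, 0, 0, 0, 0, 0, 0], [0, 0, 0, 0, 0, 0, 0], [0, 0, 0, 0, 0, 0, 0], [0, 0, 0, 0, 0, 0, 0], [0, 0, 0, 0, 0, 0, 0], [0, 0, 0, 0, 0, 0, 0]]])

```text
time_s: 12.77
tcp_pos: [0.5164, -0.0956, 0.0492]
orientation: [3.14, -0.001, 0.323]
ft_force: [-1.7, -8.6, 5.9]
grip_width: 0.0288
```

```bash
python3 - <<'E'
from h import *
P=b2w(Q,[[-.040,0,.048]])[0]; to(P,[np.pi,0,Q[2]]); s=ctrl.get_state(); print(s["ft_torque"])
E
```

```text
shift tool [-0.4 -0.6  1.2] mm from [ 0.5164 -0.0956  0.0492] [ 3.14e+00 -1.00e-03  3.23e-01] F [-1.7 -8.6  5.9] w 0.0288 t 12.77
rotvec deg [ 0.12 -0.08 -0.01]
[-1.48926987  0.08998218 -0.11936812]
```

Emit:
play_rows(series=[[[0, 0, 0, 0, 0, 0, 0], [0, 0, 0, 0, 0, 0, 0], [0, 0, 0, 0, 0, 0, 0], [0, 0, 0, 0, 0, 0, 0], [0, 0, 0, 0, 0, 0, 0], [0, 0, 0, 0, 0, 0, 0], [0, 0, 0, 0, 0, 0, 0], [0, 0, 0, 0, 0, 0, 0], [0, 0, 0, 0, 0, 0, 0], [0, 0, 0, 0, 0, 0, 0], [0, 0, 0, 0, 0, 0, 0], [0, 0, 0, 0, 0, 0, 0]]])

```text
time_s: 13.77
tcp_pos: [0.5164, -0.0957, 0.0492]
orientation: [3.139, -0.001, 0.323]
ft_force: [-1.5, -8.5, 5.3]
grip_width: 0.0289
```

Emit:
play_rows(series=[[[0, 0, 0, 0, 0, 0, 0], [0, 0, 0, 0, 0, 0, 0], [0, 0, 0, 0, 0, 0, 0], [0, 0, 0, 0, 0, 0, 0], [0, 0, 0, 0, 0, 0, 0], [0, 0, 0, 0, 0, 0, 0], [0, 0, 0, 0, 0, 0, 0], [0, 0, 0, 0, 0, 0, 0], [0, 0, 0, 0, 0, 0, 0], [0, 0, 0, 0, 0, 0, 0], [0, 0, 0, 0, 0, 0, 0], [0, 0, 0, 0, 0, 0, 0]]])

```text
time_s: 14.77
tcp_pos: [0.5164, -0.0957, 0.0492]
orientation: [3.139, -0.001, 0.323]
ft_force: [-1.6, -8.6, 6.1]
grip_width: 0.0288
```

```bash
python3 fit4.py g;python3 ov.py g .5538 -.0825 .3236 1.57; python3 -c "
from workcell import ctrl;print(ctrl.get_state()['ft_torque'])"
```

```text
shift tool [ 1.173e+02 -2.000e-01 -2.186e+02] mm from [ 0.5164 -0.0957  0.0492] [ 3.139e+00 -1.000e-03  3.230e-01] F [-1.6 -8.6  6.1] w 0.0288 t 14.77
[-1.51698236  0.07040285 -0.06279012]
```

View pics/g_ov_side.png

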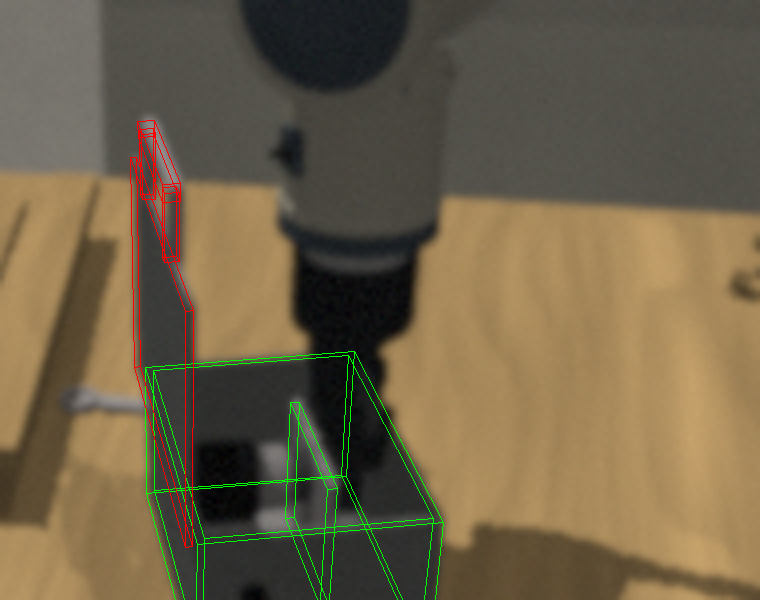

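View pics/g_top.png

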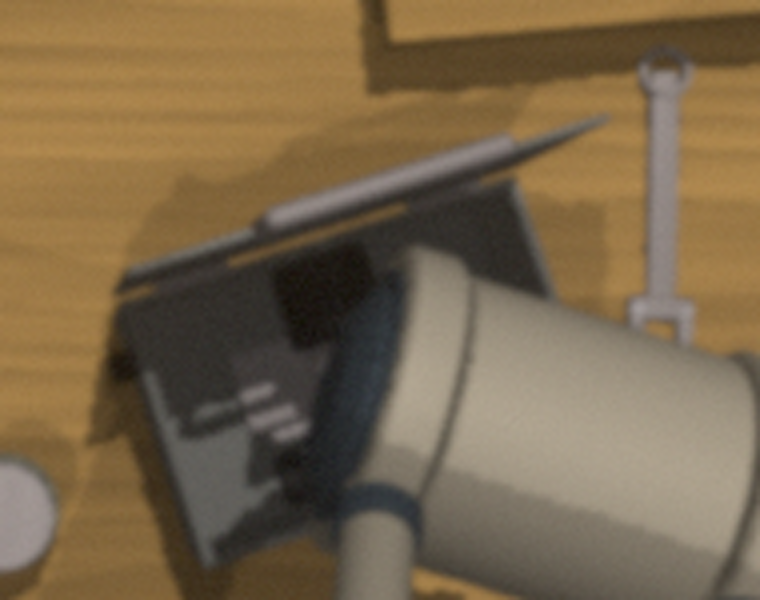

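```bash
python3 -c "
from workcell import ctrl;s=ctrl.get_state();print(s['grip_width'],s['time_s']);print(ctrl.sign_off())"
```

```text
0.028720968428953168 14.8667
the job is handed in; nothing more can be done
None
```

I lifted the lid by its handle until it stood upright and let go of it. Then I lowered the fingers into the gap and closed them on the bolt head. I handed the job in at 14.9 s, still gripping.

- **Bolt:** The finger opening held steady at 28.7 to 28.9 mm for the last 2.5 s. The 10 mm handle bar had also read about 2 mm small, so this fits the 30 mm across the flats. A head still turning would have pushed the fingers apart. I judged that it had stopped from the steady opening and force alone, because the head itself was hidden from both cameras.
- **Forces:** The force while gripping was about 11 N. The highest reading was about 30 N, at the end of a move while raising the lid.
- **Lid:** In the last side picture the lid's outline matches the 1.57 rad model to about one pixel. I estimate it is within roughly 0.02 rad of upright.
- **Other things on the bench:** I never went near the jar, the wrench or the offcut. I made no separate position check on any of them. The last pictures show the wrench and the edge of the jar, apparently unmoved, but not the offcut.
- **Disagreements:**
  - The bar met the tool a few millimetres nearer the robot and farther out from the hinge than my camera fit predicted. I corrected for that from the force readings while lifting.
  - The network's outline for the bolt head covered the whole box, so I used the box fit instead. That fit agreed with the bracket's visible top edge to about 0.3 pixel.

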